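Find the tin that rattles and hold it over the dish

TASK

One of the three closed steel tins on the white board has a steel ball loose inside. Going from the robot's left to its right, lift each tin clear, give it a brisk shake and set it back upright where it stood; then hold the one that rattles out level over the middle of the round glass dish, a hand's breadth above it, and finish while still holding it there (the last tin need not be set back first if it is the one). Leave the other things on the bench undisturbed.

Things in the scene. Friction and masses are not known exactly. Their poses are not given: they have to be found in the camera images.
- tin1_mid (a point): Centre, half-way up, of the first (robot's left, +y) of three like closed steel tins in a row on the board. Each is a plain box 110 (its x) x 56 (its y) x 50 mm high, latched shut, underside 25 mm below this point; z up through the lid. Grip it from above across the 56 mm width. Each weighs 215 to 540 g without the ball, so weight does not tell; without the ball it is balanced about its middle.
- tin2_mid (a point): Centre, half-way up, of the middle of three like closed steel tins in a row on the board. In one of the three, any of them, is a loose steel ball, 36 mm, 190 g, free to roll 64 mm along the tin and 10 mm across: it bumps the ends when shaken along the length and runs to the low end when tilted, shifting the centre of mass 17 to 30 mm from end to end. The other two are packed tight: nothing moves in them.
- tin3_mid (a point): Centre, half-way up, of the last (robot's right, -y) of three like closed steel tins in a row on the board. Same size and axes as the first. Neighbouring tins are 116 mm apart centre to centre, with 60 mm free between them. A shake is brisk when the tin moves faster than 0.25 m/s or rocks faster than 1 rad/s with its centre more than 70 mm above the bench.
- board: White plastic pinning board, fixed, 150 (x) x 330 (y) x 12 mm, small wire eyes at the corners; origin at the centre of its underside on the bench, top 12 mm above it. The tins stand on it at about y = +116, 0 and -116 mm, their lengths along its x.
- dish_rim (a point): centre of the mouth of the round shallow glass dish, fixed on the bench beyond the board: 110 mm across, rim 22 mm above the bench. z up. The tin is to be held with its centre above this point, its centre 90 to 250 mm above the bench.
- stopper: bystander: black rubber stopper, 32 mm across, 28 mm high, beside the dish; origin at the centre of its underside.
- jar: bystander: small amber jar with white cap, 40 mm across, 50 mm high, on the other side of the dish; origin at the centre of its underside.
- collar: bystander: aluminium collar, 36 mm across, 14 mm high, lying on the robot's side of the board; origin at the centre of its underside.
- forceps: bystander: steel forceps lying flat on the robot's side of the board, 122 mm long along its x, 20 mm wide, 6 mm high; origin at its middle on the bench.
- beaker: bystander: small glass beaker, 64 mm across, 80 mm high, on the left of the bench; origin at the centre of its underside.
- sprayer: bystander: clear spray bottle with white head, 64 mm across, 202 mm high, on the right of the bench; origin at the centre of its underside.
Not all that is in view belongs to the job. Leave any black or yellow look-alike of the part that bears tin3_mid alone.

How it is judged:
On the way, in this order (a step that is already met when the one before it is completed fails the run):
1. the left tin is held clear of the board (centre 70 mm above the bench) and shaken: faster than 0.25 m/s or 1 rad/s (height (world z) of tin1_mid above 0.07 m and contact force between the fingers and tin1 above 1 N and contact force between tin1 and board below 0.05 N and (linear speed of tin1 above 0.25 m/s or angular speed of tin1 above 1 rad/s)), for 0.02 s.
2. the middle tin is held clear of the board (centre 70 mm above the bench) and shaken: faster than 0.25 m/s or 1 rad/s (height (world z) of tin2_mid above 0.07 m and contact force between the fingers and tin2 above 1 N and contact force between tin2 and board below 0.05 N and (linear speed of tin2 above 0.25 m/s or angular speed of tin2 above 1 rad/s)), for 0.02 s.
3. the right tin is held clear of the board (centre 70 mm above the bench) and shaken: faster than 0.25 m/s or 1 rad/s (height (world z) of tin3_mid above 0.07 m and contact force between the fingers and tin3 above 1 N and contact force between tin3 and board below 0.05 N and (linear speed of tin3 above 0.25 m/s or angular speed of tin3 above 1 rad/s)), for 0.02 s.
At the end, for the whole second after the job is handed in: the tin with the loose ball is held in the fingers, at rest, level within 0.25 rad, its centre within 40 mm (seen from above) of the middle of the dish and 90 to 250 mm above the bench, touching no dish; the other two tins stand upright on the board, let go, within 30 mm of where they started (((distance between ball_center and tin1_mid below 0.06 m and horizontal distance between tin1_mid and dish_rim below 0.04 m and height (world z) of tin1_mid between 0.09 and 0.25 m and angle between tin1_mid's own z axis and vertical below 0.25 rad and contact force between the fingers and tin1 above 1 N and contact force between tin1 and dish below 0.05 N and linear speed of tin1 below 0.05 m/s and distance of each of tin2_mid, tin3_mid from where it was at the start of the episode below 0.03 m and angle between each of tin2_mid, tin3_mid's own z axis and vertical below 0.1 rad and contact force between each of tin2, tin3 and board above 0.5 N and contact force between each of tin2, tin3 and the arm below 0.05 N and contact force between each of tin2, tin3 and the fingers below 0.05 N and linear speed of each of tin2, tin3 below 0.03 m/s) or (distance between ball_center and tin2_mid below 0.06 m and horizontal distance between tin2_mid and dish_rim below 0.04 m and height (world z) of tin2_mid between 0.09 and 0.25 m and angle between tin2_mid's own z axis and vertical below 0.25 rad and contact force between the fingers and tin2 above 1 N and contact force between tin2 and dish below 0.05 N and linear speed of tin2 below 0.05 m/s and distance of each of tin1_mid, tin3_mid from where it was at the start of the episode below 0.03 m and angle between each of tin1_mid, tin3_mid's own z axis and vertical below 0.1 rad and contact force between each of tin1, tin3 and board above 0.5 N and contact force between each of tin1, tin3 and the arm below 0.05 N and contact force between each of tin1, tin3 and the fingers below 0.05 N and linear speed of each of tin1, tin3 below 0.03 m/s) or (distance between ball_center and tin3_mid below 0.06 m and horizontal distance between tin3_mid and dish_rim below 0.04 m and height (world z) of tin3_mid between 0.09 and 0.25 m and angle between tin3_mid's own z axis and vertical below 0.25 rad and contact force between the fingers and tin3 above 1 N and contact force between tin3 and dish below 0.05 N and linear speed of tin3 below 0.05 m/s and distance of each of tin1_mid, tin2_mid from where it was at the start of the episode below 0.03 m and angle between each of tin1_mid, tin2_mid's own z axis and vertical below 0.1 rad and contact force between each of tin1, tin2 and board above 0.5 N and contact force between each of tin1, tin2 and the arm below 0.05 N and contact force between each of tin1, tin2 and the fingers below 0.05 N and linear speed of each of tin1, tin2 below 0.03 m/s))); the arm keeps its last pose, push and grip.
It fails at once if a bystander is shoved more than 30 mm or tipped over (distance of any of stopper, jar, collar, forceps, beaker, sprayer from where it was at the start of the episode above 0.03 m or angle between any of stopper, jar, collar, forceps, beaker, sprayer's own z axis and vertical above 0.5 rad).
It also fails if it takes over 72 s, if anything falls off the work surface, if the arm or the gripper's body presses on something with over 40 N, if the wrist force passes 120 N, or if a joint passes its speed limit or range.

ROBOT

A 6-joint arm with a two-finger parallel gripper is mounted at the origin on the work surface. World frame = base frame: x ahead of the robot, y to its left, z up, the work surface at z = 0. Lengths are in m, angles in rad, forces in N, time in s.
With the tool pointing down it reaches from about 0.275 to 0.75 m from the base axis. Payload 10.2 kg.
Tool frame: the origin (TCP) lies at the very end of the fingers, on their centre line; the grasp point (between the pads) lies 19 mm behind it; z points along the fingers, y is the line along which they close (so a half turn about z gives the same grasp; the last joint's range is limited). The gripper opens to 85 mm and grips with 20 to 120 N. Pads are 22 mm wide; open, the fingers measure 114 mm over their backs; the gripper's body (76 mm by 85 mm) begins 54 mm behind the grasp point. The pads swing forward as they close: fully open they stand 13 mm farther back than shut.
Start: joints at [0.966, 0.313, 1.498, -0, 1.331, -0.223], TCP at [0.196, 0.487, 0.231] pointing down, gripper open.
Joint ranges: [-2.94, 2.94], [-0.97, 2.17], [0.19, 2.56], [-1.23, 4.37], [0.02, 3.11], [-2.88, 2.88]. Speed limits (rad/s): [2.39, 2.39, 3.01, 3.14, 3.14, 3.14].

INTERFACE

Orientations are given as a 3x3 rotation matrix whose columns are the frame's x, y, z axes.
In Python, from workcell import bot, optics, workorder gives the robot as it stands.
- The arm moves only by the tool apply_moves, never from a script. Its argument "rows" is one flat list of numbers, 5 for each row, row after row: the shift along the world's x, y, z in units of 5 cm (1.0 is 5 cm), then the turn about the world's z in units of pi rad (1.0 is pi rad), then the closure, from 0 (fully open) to 1 (shut). A call has exactly 8 rows; each row shifts and turns the commanded pose from where the row before left it; what a row does not reach is not made up. A row lasts 1/12 s, in which the tool goes at most 41.7 mm and 7.16 degrees, less where a joint would pass 70% of its speed; a pose out of reach is approached as far as the arm can. A call with a number of a shift or a turn outside -1 to 1 is refused whole. A call with a gripper value outside its range is refused whole. The fingers move at their own pace and stop on an object; the grip force is fixed at half the most. Time passes only in rows, so rows that do not move let the fingers close, or fill a call up. It gives the time, the measured TCP pose, the force, the opening and the grip force at its end, in the units of the state.
- bot.get_obs(): the state, without advancing time (a new reading comes with each control period).
- optics.grab_frame(name): name is "scene" or "top" or "wrist"; returns (picture, depth): 384x512x3 uint8, red, green, blue; 384x512 float32, m along the optical axis (not along the pixel's ray), 0 where there is no reading.
- optics.camera_info(name): a dict with "fx", "fy", "cx", "cy" (pixels), "rvec" (rotation vector, rad) and "tvec" (3), from world to camera coordinates, as OpenCV has them. Camera axes: x right, y down, z forward; pixel columns grow to the right and rows downward; lengths in m; the calibration is good to about 2 mm. A picture is of the moment at which its call begins: read the wrist's pose just before it. camera_info takes no time and is no camera call; for the wrist camera it gives the pose at the moment of the call.
- workorder.close_job(): hands the job in; it is judged then, once.
The state is a dict: "t": time; "joint_pos": joint angles; "qd": joint speeds; "joint_efforts": joint torques, N m; "tool_pos": TCP position; "orientation": TCP orientation; "ft_force": force on the tool from outside, world axes, zero at the start; "wrist_torque": the same for the moment, N m; "finger_gap": finger opening in m; "grip_force": force on a finger pad.
Only numpy, scipy, OpenCV 4.12 (cv2) and the standard library are available. Lean on these libraries where they do the work, as an engineer would, in place of code of your own. Each camera call takes 0.05 s, during which the arm holds its last target. There are 200 camera calls.

## Working session

There is one attempt and no reset: what is moved stays moved. The work goes in short steps, Python scripts to look and compute and a tool call to move; the robot and the scene stay as the last step left them, time stands still between calls to the robot, and variables do not carry over. Pictures are saved under pics/ and viewed, at most 10 in all, crops included, and the job is handed in when it is done.

Besides the shell and the picture viewer there is one more tool, called after "Emit:" as name(argument=value, ...) on one line, values as JSON. apply_moves: Moves the arm, as the interface text tells. Its arguments: {"type":"object","properties":{"rows":{"type":"array","items":{"type":"number"}}},"required":["rows"]}

```bash
mkdir -p pics; ls; python3 - <<'E'
from workcell import bot, optics
import cv2,numpy as np
for n in("top","scene"):
    p,d=optics.grab_frame(n); cv2.imwrite(f"pics/{n}0.png",cv2.resize(p[:,:,::-1],(800,600))); np.savez(f"/tmp/{n}0.npz",p=p,d=d)
    print(optics.camera_info(n))
o=bot.get_obs();print(o)
E
```

```text
pics
{'fx': 366.7651175385117, 'fy': 366.7651175385117, 'cx': 259.0250248759642, 'cy': 189.6574128882284, 'rvec': array([ 2.12190662, -2.13228234,  0.14062328]), 'tvec': array([-0.02040585,  0.47413815,  0.87736933])}
{'fx': 370.98836710094463, 'fy': 370.98836710094463, 'cx': 255.71384270489364, 'cy': 194.14515705812488, 'rvec': array([ 0.64700146,  2.68445975, -1.05396075]), 'tvec': array([ 0.42014806, -0.0977361 ,  1.08679371])}
{'t': 0.1, 'joint_pos': array([ 9.65603038e-01,  3.13408935e-01,  1.49835566e+00, -3.57104690e-07,
        1.33099495e+00, -2.23395060e-01]), 'qd': array([-0.0017461 , -0.00120328, -0.00150379, -0.00077909,  0.00182524,
       -0.00041666]), 'joint_efforts': array([ 3.55579759e-03, -4.12895072e+01, -2.60142034e+01, -1.63087075e-04,
        3.00764012e-03,  1.15894724e-05]), 'tool_pos': array([0.19548671, 0.48700368, 0.23078673]), 'orientation': array([[-9.27996080e-01,  3.72589364e-01, -6.63582843e-04],
       [ 3.72589866e-01,  9.27995620e-01, -9.59838291e-04],
       [ 2.58176433e-04, -1.13797041e-03, -9.99999319e-01]]), 'ft_force': array([ 0.00528088, -0.3036544 ,  0.41120353]), 'wrist_torque': array([ 0.0042524 , -0.01742183,  0.03966185]), 'grip_force': 0.0, 'finger_gap': 0.08507492902030463}
```

View pics/top0.png

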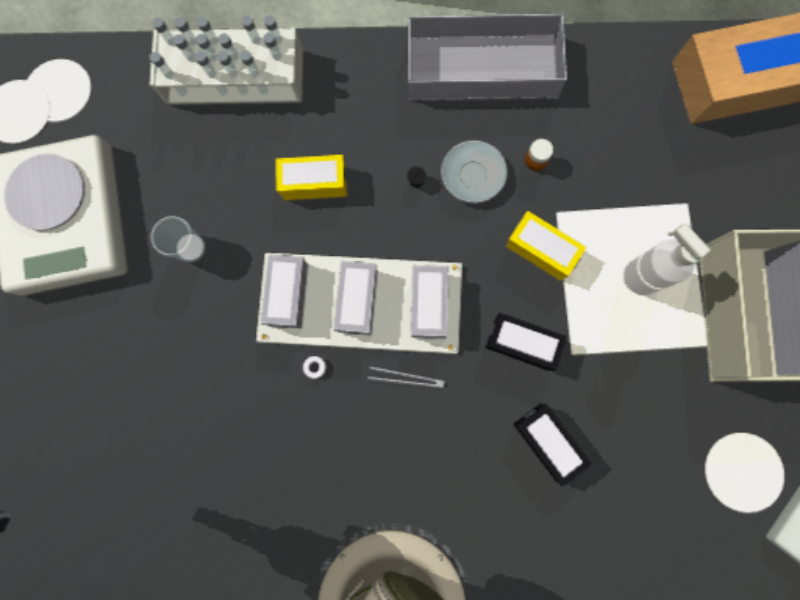

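View pics/scene0.png

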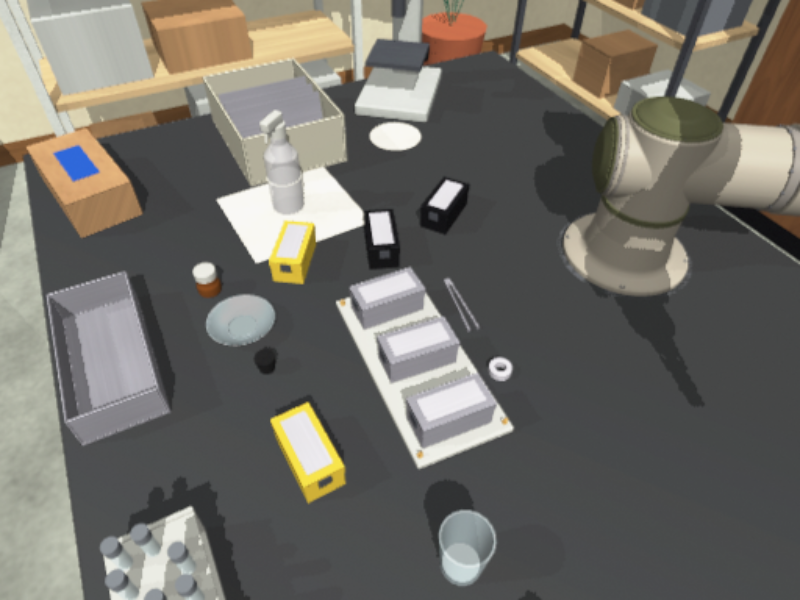

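The top view shows the three grey tins on the board at about (284,290), (355,297), (430,300) in the enlarged picture. The dish is at (474,172), with the collar and forceps on the near side. The yellow and black ones are the look-alikes.

```bash
cat > h.py <<'E'
import cv2,numpy as np
from workcell import optics
def world(n,d):
    c=optics.camera_info(n);R=cv2.Rodrigues(c['rvec'])[0]
    v,u=np.mgrid[:384,:512]
    P=np.stack([(u-c['cx'])/c['fx']*d,(v-c['cy'])/c['fy']*d,d],-1)
    return (P-c['tvec'])@R
def pix(n,p):
    c=optics.camera_info(n);K=np.array([[c['fx'],0,c['cx']],[0,c['fy'],c['cy']],[0,0,1]])
    return cv2.projectPoints(np.float64(p).reshape(-1,1,3),c['rvec'],c['tvec'],K,None)[0][:,0]
E
python3 - <<'E'
from h import *
z=np.load('/tmp/top0.npz');d=z['d'];W=world('top',d)
m=((W[...,2]>.052)&(W[...,2]<.072)&(d>0)).astype('uint8')
n,l,s,c=cv2.connectedComponentsWithStats(m)
for i in range(1,n):
    if s[i,4]<150: continue
    q=W[l==i]; r=cv2.minAreaRect((q[:,:2]*1000).astype('float32'))
    print(c[i]*1.5625,s[i,4],np.round(r[0]),np.round(r[1]),round(r[2],1),np.median(q[:,2]))
# dish
for nm,(a,b,r) in dict(dish=(474,172,38),stopper=(417,177,14),jar=(540,152,18),collar=(315,367,14),forceps=(406,377,42),beaker=(178,240,36),sprayer=(670,265,50)).items():
    v,u=np.mgrid[:384,:512];k=(np.hypot(u*1.5625-a,v*1.5625-b)<r)&(d>0)&(W[...,2]>.004)
    q=W[k]; print(nm,k.sum(),np.round(q.min(0),3),np.round(q.max(0),3),np.round((q.min(0)+q.max(0))/2,3))
b=W[int(440/1.5625),int(385/1.5625)];print('table',b)
E
```

```text
[490.93939107  47.85363086] 661 [ 890. -161.] [258. 123.] 89.9 0.05844196014451828
[229.25791972  61.79308669] 2186 [880. 280.] [243. 103.] 89.9 0.06326426338788813
[723.58705919  84.60327456] 397 [ 808. -557.] [194.  98.] 63.6 0.06169903629541668
[ 44.42201061 191.382142  ] 2074 [652. 568.] [140. 142.] 85.0 0.06060493526095906
[724.39990942 311.26207729] 414 [ 450. -511.] [  4. 219.] 89.9 0.06196198126206305
[789.60522677 280.80752212] 452 [ 465. -580.] [ 94. 190.] 85.1 0.05951785575780413
[ 58.5708682  260.68253138] 239 [534. 535.] [44. 89.] 5.3 0.0533347190807633
[282.51641651 289.93316135] 1066 [483. 169.] [ 57. 114.] 85.7 0.06263624719346833
[355.16246449 296.29498106] 1056 [472.  54.] [ 56. 114.] 84.8 0.06247872016613358
[429.69198994 300.59267241] 1044 [464. -61.] [ 55. 110.] 89.2 0.06248392722755955
[380.45014881 575.94866071] 168 [56.  9.] [ 32. 117.] 9.8 0.059902081137370264
dish 1203 [ 0.635 -0.197  0.004] [ 0.758 -0.086  0.026] [ 0.697 -0.141  0.015]
stopper 129 [ 0.666 -0.06   0.004] [ 0.698 -0.028  0.032] [ 0.682 -0.044  0.018]
jar 266 [ 0.695 -0.277  0.004] [ 0.745 -0.227  0.054] [ 0.72  -0.252  0.029]
collar 132 [0.346 0.107 0.005] [0.381 0.14  0.018] [0.363 0.123 0.011]
forceps 396 [ 0.288 -0.084  0.004] [0.413 0.036 0.027] [ 0.351 -0.024  0.016]
beaker 727 [0.526 0.307 0.004] [0.638 0.406 0.085] [0.582 0.356 0.044]
sprayer 1730 [ 0.455 -0.525  0.004] [ 0.594 -0.38   0.207] [ 0.524 -0.452  0.105]
table [0.24914867 0.01134433 0.00195264]
```

Emit:
apply_moves(rows=[0.5,-0.5,0,0.012,0,0.5,-0.55,0,0.012,0,0.5,-0.55,0,0.012,0,0.5,-0.55,0,0.012,0,0.5,-0.55,0,0.012,0,0.5,-0.55,0,0.012,0,0.5,-0.55,0,0.012,0,0.5,-0.55,0,0.012,0])

```text
t: 0.77
tool_pos: [0.3964, 0.2681, 0.2312]
orientation: [[-0.997, 0.078, -0.0], [0.078, 0.997, -0.0], [0.0, -0.0, -1.0]]
ft_force: [0.7, 0.5, 0.9]
finger_gap: 0.0854
grip_force: 0.0
```

Emit:
apply_moves(rows=[0.5,-0.55,-0.2,0,0,0.5,-0.55,-0.3,0,0,0.4,-0.45,-0.4,0,0,0.25,-0.3,-0.5,0,0,0.09,-0.13,-0.5,0,0,0,0,-0.1,0,0,0,0,0,0,0,0,0,0,0,0])

```text
t: 1.43
tool_pos: [0.4826, 0.1714, 0.1322]
orientation: [[-0.997, 0.079, 0.001], [0.079, 0.997, 0.0], [-0.001, 0.0, -1.0]]
ft_force: [0.1, -0.1, -0.0]
finger_gap: 0.085
grip_force: 0.0
```

```bash
cat > look.py <<'E'
from h import *
from workcell import bot
import sys
o=bot.get_obs();print(o['tool_pos'],np.degrees(np.arctan2(o['orientation'][1,1],o['orientation'][0,1])))
p,d=optics.grab_frame('wrist');W=world('wrist',d)
cv2.imwrite(f"pics/{sys.argv[1]}.png",cv2.resize(p[:,:,::-1],(640,480)))
m=((W[...,2]>.055)&(W[...,2]<.07)&(d>0)).astype('uint8')
n,l,s,c=cv2.connectedComponentsWithStats(m)
for i in range(1,n):
    if s[i,4]<800: continue
    q=W[l==i]; r=cv2.minAreaRect((q[:,:2]*1000).astype('float32'))
    print(c[i]*1.25,s[i,4],np.round(r[0],1),np.round(r[1],1),round(r[2],1),np.median(q[:,2]))
E
python3 look.py w1
```

```text
[0.48260565 0.17137708 0.13224073] 85.4458655199271
[142.14937349 235.50148384] 9098 [470.8  54.6] [ 57.1 112.3] 84.6 0.06292128307748031
[320.2672318  242.01709283] 8995 [481.8 169.2] [ 56.2 111.9] 85.9 0.06306142550842003
[ 12.34781324 278.94429669] 1692 [476.  -42.4] [20.9 89.4] 86.4 0.061882921278603883
```

Emit:
apply_moves(rows=[0,-0.04,-0.5,0.002,0,0,0,-0.6,0,0,0,0,-0.6,0,0,0,0,-0.3,0,0,0,0,-0.14,0,0,0,0,0,0,0.3,0,0,0,0,0.7,0,0,0,0,1])

```text
t: 2.15
tool_pos: [0.4837, 0.1692, 0.0262]
orientation: [[-0.997, 0.074, 0.003], [0.074, 0.997, 0.001], [-0.003, 0.001, -1.0]]
ft_force: [1.2, 0.8, -0.4]
finger_gap: 0.0553
grip_force: 63.2
```

Emit:
apply_moves(rows=[0,0,0,0,1,0,0,0,0,1,0,0,0,0,1,0,0,0,0,1,0,0,0,0,1,0,0,0,0,1,0,0,0,0,1,0,0,0,0,1])

```text
t: 2.82
tool_pos: [0.4837, 0.1692, 0.0262]
orientation: [[-0.997, 0.074, 0.003], [0.074, 0.997, 0.001], [-0.003, 0.001, -1.0]]
ft_force: [-1.9, 2.0, 8.1]
finger_gap: 0.0556
grip_force: 65.3
```

Emit:
apply_moves(rows=[0,0,0.2,0,1,0,0,0.5,0,1,0,0,0.5,0,1,0,0,0.5,0,1,0,0,0.4,0,1,0,0,0.2,0,1,0,0,0,0,1,0,0,0,0,1])

```text
t: 3.48
tool_pos: [0.4821, 0.1686, 0.1388]
orientation: [[-0.997, 0.074, -0.001], [0.074, 0.997, -0.0], [0.001, -0.0, -1.0]]
ft_force: [-1.1, -0.3, -7.4]
finger_gap: 0.0551
grip_force: 67.0
```

```bash
cat > feel.py <<'E'
from workcell import bot,optics
import numpy as np,sys
a=[]
for i in range(int(sys.argv[1])):
    o=bot.get_obs();a.append(np.r_[o['t'],o['ft_force'],o['wrist_torque']]);optics.grab_frame('wrist')
a=np.array(a);np.set_printoptions(suppress=True,precision=3)
print(a);print(a.mean(0),a.std(0),o['tool_pos'],o['finger_gap'])
E
python3 feel.py 5
```

```text
[[ 3.483 -1.14  -0.336 -7.444  0.006 -0.024  0.054]
 [ 3.533 -0.132  0.114 -7.068  0.011  0.002  0.01 ]
 [ 3.583  0.194 -0.519 -6.942  0.036  0.001 -0.022]
 [ 3.633  0.549  0.147 -6.837 -0.014  0.008  0.02 ]
 [ 3.683 -0.552 -0.769 -6.44  -0.07  -0.029 -0.053]]
[ 3.583 -0.216 -0.273 -6.946 -0.006 -0.008  0.002] [0.071 0.588 0.357 0.326 0.036 0.015 0.036] [0.482 0.169 0.138] 0.05499258621723497
```

Emit:
apply_moves(rows=[0.4,0,0,0,1,0.7,0,0,0,1,-0.4,0,0,0,1,-0.7,0,0,0,1,0.4,0,0,0,1,0.6,0,0,0,1,-0.5,0,0,0,1,-0.5,0,0,0,1])

```text
t: 4.4
tool_pos: [0.4839, 0.1684, 0.1375]
orientation: [[-0.997, 0.075, -0.001], [0.075, 0.997, -0.0], [0.001, -0.0, -1.0]]
ft_force: [5.6, 1.4, -7.6]
finger_gap: 0.0553
grip_force: 73.2
```

```bash
python3 feel.py 14
```

```text
[[ 4.4    5.582  1.377 -7.602 -0.108  1.293 -0.056]
 [ 4.45  -2.814  3.898 -6.247  0.406 -1.446  0.026]
 [ 4.5   -5.026 -0.243 -5.948 -0.001 -0.212  0.022]
 [ 4.55   4.841  1.156 -7.342 -0.1    1.526 -0.09 ]
 [ 4.6   -2.563 -1.358 -6.43   0.03  -1.778 -0.01 ]
 [ 4.65  -2.951 -0.171 -7.726 -0.017  0.331  0.017]
 [ 4.7    6.412  0.403 -6.36  -0.119  1.243  0.003]
 [ 4.75  -2.209 -0.32  -5.604  0.066 -1.571 -0.   ]
 [ 4.8   -4.743 -0.154 -7.115  0.079 -0.032 -0.022]
 [ 4.85   6.203  1.355 -7.612 -0.11   1.619 -0.006]
 [ 4.9    0.325  0.502 -6.934  0.138 -1.129 -0.015]
 [ 4.95  -5.366 -0.066 -5.76   0.077 -1.032 -0.022]
 [ 5.     2.58   0.431 -8.886 -0.125  1.578  0.034]
 [ 5.05   1.032 -0.048 -7.004 -0.005 -0.08   0.005]]
[ 4.725  0.093  0.483 -6.898  0.015  0.022 -0.008] [0.202 4.196 1.185 0.874 0.137 1.221 0.032] [0.483 0.169 0.139] 0.05482169022421219
```

Emit:
apply_moves(rows=[0,0,0,0,1,0,0,0,0,1,0,0,0,0,1,0,0,0,0,1,0,0,0,0,1,0,0,0,0,1,0,0,0,0,1,0,0,0,0,1])

```text
t: 5.77
tool_pos: [0.4826, 0.1687, 0.1393]
orientation: [[-0.997, 0.074, 0.0], [0.074, 0.997, 0.0], [-0.0, 0.0, -1.0]]
ft_force: [0.9, -0.0, -7.3]
finger_gap: 0.0551
grip_force: 73.8
```

```bash
python3 feel.py 12
```

```text
[[ 5.767  0.889 -0.038 -7.306  0.009 -0.026 -0.03 ]
 [ 5.817 -0.817 -0.425 -7.427  0.037 -0.096 -0.004]
 [ 5.867 -0.013  0.459 -7.134 -0.041 -0.044 -0.035]
 [ 5.917 -0.15  -0.614 -6.337  0.041 -0.036 -0.028]
 [ 5.967 -0.388 -0.08  -7.309 -0.001 -0.037  0.006]
 [ 6.017  0.623 -0.041 -7.397  0.012 -0.067 -0.054]
 [ 6.067 -0.791  0.286 -6.767  0.046 -0.002 -0.034]
 [ 6.117  0.461 -0.61  -6.779 -0.003 -0.045 -0.008]
 [ 6.167  0.822  0.833 -6.978 -0.009 -0.049 -0.026]
 [ 6.217  0.015 -0.307 -6.955 -0.046 -0.023  0.022]
 [ 6.267 -0.551 -0.387 -6.502 -0.016 -0.055 -0.012]
 [ 6.317 -0.434  0.376 -7.354 -0.038 -0.046 -0.001]]
[ 6.042 -0.028 -0.046 -7.02  -0.001 -0.044 -0.017] [0.173 0.578 0.436 0.349 0.03  0.022 0.02 ] [0.483 0.169 0.139] 0.05523007995078437
```

Emit:
apply_moves(rows=[0,0,-0.3,0,1,0,0,-0.5,0,1,0,0,-0.5,0,1,0,0,-0.5,0,1,0,0,-0.3,0,1,0,0,-0.12,0,1,0,0,-0.06,0,1,0,0,0,0,1])

```text
t: 7.03
tool_pos: [0.4824, 0.1687, 0.0267]
orientation: [[-0.997, 0.073, -0.001], [0.073, 0.997, -0.001], [0.001, -0.001, -1.0]]
ft_force: [-5.2, -0.9, 1.0]
finger_gap: 0.055
grip_force: 74.6
```

```bash
python3 feel.py 4
```

```text
[[ 7.033 -5.235 -0.875  0.98  -0.374  1.163 -0.009]
 [ 7.083 -4.673 -1.478  3.081 -0.391  1.318 -0.03 ]
 [ 7.133 -3.895 -1.593  2.928 -0.387  1.275 -0.051]
 [ 7.183 -4.825 -1.641  3.24  -0.53   1.364 -0.041]]
[ 7.108 -4.657 -1.397  2.558 -0.42   1.28  -0.033] [0.056 0.486 0.307 0.917 0.064 0.074 0.015] [0.483 0.169 0.027] 0.055373663623553934
```

Emit:
apply_moves(rows=[0,0,0,0,0.5,0,0,0,0,0,0,0,0,0,0,0,0,0.3,0,0,0,0,0.5,0,0,0,0,0.6,0,0,0,0,0.6,0,0,0,0,0.2,0,0])

```text
t: 7.9
tool_pos: [0.4849, 0.169, 0.1401]
orientation: [[-0.997, 0.074, 0.008], [0.074, 0.997, 0.001], [-0.008, 0.002, -1.0]]
ft_force: [0.3, -0.1, 0.4]
finger_gap: 0.0852
grip_force: 0.0
```

Emit:
apply_moves(rows=[-0.06,-0.5,0,-0.003,0,-0.06,-0.6,0,-0.003,0,-0.06,-0.6,0,0,0,-0.05,-0.4,0,0,0,0,-0.18,0,0,0,0,0,0,0,0,0,0,0,0,0,0,0,0,0,0])

```text
t: 8.57
tool_pos: [0.4713, 0.0556, 0.1354]
orientation: [[-0.996, 0.092, 0.0], [0.092, 0.996, 0.0], [-0.0, 0.0, -1.0]]
ft_force: [0.1, 0.2, 0.5]
finger_gap: 0.0853
grip_force: 0.0
```

```bash
python3 look.py w2
```

```text
[0.47133579 0.05558963 0.1353503 ] 84.73011761640744
[496.56763243 235.06115545] 8646 [479.8 168.2] [ 57.8 112.1] 86.1 0.06254681983332619
[321.75271584 240.75214408] 8745 [469.9  54.4] [ 56.1 111.2] 84.7 0.06250220517325285
[143.73586141 240.79176092] 8399 [463.1 -61.8] [ 57.  111.8] 88.2 0.0624123058402693
```

Emit:
apply_moves(rows=[-0.02,-0.02,-0.5,0,0,0,0,-0.6,0,0,0,0,-0.6,0,0,0,0,-0.33,0,0,0,0,-0.15,0,0,0,0,0,0,0.3,0,0,0,0,0.7,0,0,0,0,1])

```text
t: 9.28
tool_pos: [0.4711, 0.0539, 0.0277]
orientation: [[-0.996, 0.092, 0.003], [0.092, 0.996, -0.0], [-0.003, -0.0, -1.0]]
ft_force: [0.1, 0.5, -3.3]
finger_gap: 0.0555
grip_force: 63.8
```

Emit:
apply_moves(rows=[0,0,0,0,1,0,0,0,0,1,0,0,0.2,0,1,0,0,0.5,0,1,0,0,0.5,0,1,0,0,0.5,0,1,0,0,0.4,0,1,0,0,0.2,0,1])

```text
t: 9.95
tool_pos: [0.4708, 0.0536, 0.1445]
orientation: [[-0.996, 0.093, 0.004], [0.093, 0.996, -0.001], [-0.004, -0.0, -1.0]]
ft_force: [0.4, 0.6, -2.9]
finger_gap: 0.0552
grip_force: 65.0
```

Emit:
apply_moves(rows=[0,0,0,0,1,0,0,0,0,1,0,0,0,0,1,0,0,0,0,1,0,0,0,0,1,0,0,0,0,1,0,0,0,0,1,0,0,0,0,1])

```text
t: 10.62
tool_pos: [0.4701, 0.0537, 0.1411]
orientation: [[-0.996, 0.093, -0.0], [0.093, 0.996, 0.0], [0.0, 0.0, -1.0]]
ft_force: [0.7, 0.5, -3.5]
finger_gap: 0.0555
grip_force: 65.0
```

```bash
python3 feel.py 8
```

```text
[[10.617  0.692  0.49  -3.47  -0.054 -0.002 -0.001]
 [10.667  0.32   0.363 -2.698 -0.038 -0.018  0.007]
 [10.717 -0.642  0.24  -3.43  -0.047  0.016 -0.032]
 [10.767  0.098 -0.115 -2.749  0.004 -0.011 -0.036]
 [10.817  0.529 -0.016 -3.376  0.044 -0.02   0.036]
 [10.867 -0.079  0.347 -2.237  0.043 -0.057  0.013]
 [10.917  0.626 -0.502 -2.725  0.017  0.042  0.017]
 [10.967  0.102  0.221 -3.343  0.049  0.001 -0.029]]
[10.792  0.206  0.128 -3.003  0.002 -0.006 -0.003] [0.115 0.411 0.303 0.43  0.04  0.027 0.025] [0.47  0.054 0.141] 0.05525055113170041
```

Emit:
apply_moves(rows=[0.4,0,0,0,1,0.7,0,0,0,1,-0.4,0,0,0,1,-0.7,0,0,0,1,0.4,0,0,0,1,0.6,0,0,0,1,-0.5,0,0,0,1,-0.5,0,0,0,1])

```text
t: 11.68
tool_pos: [0.4712, 0.0534, 0.1402]
orientation: [[-0.996, 0.093, -0.001], [0.093, 0.996, 0.0], [0.001, -0.0, -1.0]]
ft_force: [-1.8, 0.5, -2.6]
finger_gap: 0.055
grip_force: 65.1
```

```bash
python3 feel.py 10
```

```text
[[11.683 -1.754  0.456 -2.61  -0.009  0.046 -0.003]
 [11.733 -0.673  2.938 -3.601  0.12   0.007 -0.006]
 [11.783  1.14  -0.93  -2.74  -0.021 -0.008  0.08 ]
 [11.833  0.6    0.47  -2.726  0.013 -0.    -0.019]
 [11.883  0.228 -0.964 -3.342  0.042  0.033 -0.023]
 [11.933  0.594  0.512 -3.254 -0.013  0.001 -0.027]
 [11.983  0.06  -0.094 -2.648 -0.023  0.035 -0.002]
 [12.033 -0.32  -0.681 -3.438  0.029  0.019 -0.02 ]
 [12.083 -0.02   0.216 -3.122 -0.013 -0.02  -0.014]
 [12.133  0.673  0.364 -2.266 -0.019 -0.015 -0.032]]
[11.908  0.053  0.229 -2.975  0.011  0.01  -0.007] [0.144 0.783 1.06  0.412 0.042 0.022 0.03 ] [0.471 0.054 0.141] 0.055266940094002834
```

Emit:
apply_moves(rows=[0,0,0,0,1,0,0,0,0,1,0,0,0,0,1,0,0,0,0,1,0,0,0,0,1,0,0,0,0,1,0,0,0,0,1,0,0,0,0,1])

```text
t: 12.85
tool_pos: [0.4701, 0.0537, 0.1413]
orientation: [[-0.996, 0.093, -0.0], [0.093, 0.996, -0.0], [0.0, -0.0, -1.0]]
ft_force: [-0.9, 0.6, -3.4]
finger_gap: 0.055
grip_force: 65.1
```

```bash
python3 feel.py 10|tail -2
```

```text
[13.3    1.259  0.2   -2.989  0.004 -0.007  0.003]]
[13.075  0.123 -0.006 -2.981  0.006 -0.009  0.009] [0.144 0.514 0.57  0.363 0.025 0.022 0.027] [0.47  0.054 0.141] 0.05516155730018635
```

Emit:
apply_moves(rows=[0,0,-0.3,0,1,0,0,-0.5,0,1,0,0,-0.5,0,1,0,0,-0.5,0,1,0,0,-0.3,0,1,0,0,-0.13,0,1,0,0,-0.06,0,1,0,0,0,0,1])

```text
t: 14.02
tool_pos: [0.4702, 0.0537, 0.0278]
orientation: [[-0.996, 0.092, -0.0], [0.092, 0.996, -0.0], [0.0, -0.0, -1.0]]
ft_force: [-0.3, 0.5, -2.8]
finger_gap: 0.0551
grip_force: 65.2
```

Emit:
apply_moves(rows=[0,0,0,0,0.5,0,0,0,0,0,0,0,0,0,0,0,0,0.3,0,0,0,0,0.5,0,0,0,0,0.6,0,0,0,0,0.6,0,0,0,0,0.2,0,0])

```text
t: 14.68
tool_pos: [0.4719, 0.0535, 0.141]
orientation: [[-0.996, 0.093, 0.007], [0.093, 0.996, -0.001], [-0.007, -0.0, -1.0]]
ft_force: [0.9, -0.1, 0.8]
finger_gap: 0.0851
grip_force: 0.0
```

Emit:
apply_moves(rows=[-0.03,-0.5,0,0.005,0,-0.03,-0.6,0,0.005,0,-0.03,-0.6,0,0.005,0,-0.04,-0.4,0,0.0045,0,0,-0.21,0,0,0,0,0,0,0,0,0,0,0,0,0,0,0,0,0,0])

```text
t: 15.35
tool_pos: [0.4637, -0.0608, 0.1368]
orientation: [[-1.0, 0.031, -0.0], [0.031, 1.0, 0.0], [0.0, 0.0, -1.0]]
ft_force: [0.2, 0.3, 0.3]
finger_gap: 0.0852
grip_force: 0.0
```

```bash
python3 look.py w3
```

```text
[ 0.46369341 -0.06080549  0.13681848] 88.22661154422565
[321.93966513 241.04719977] 8660 [463.4 -62. ] [ 56.1 111.5] 88.5 0.06252321517644666
[497.38741621 239.46572212] 8205 [469.7  53. ] [ 57.  112.1] 84.7 0.06260159412045915
[624.73768148 280.13693357] 2273 [479.1 149. ] [ 25.8 110.1] 89.5 0.0619037093600179
```

Emit:
apply_moves(rows=[0,-0.02,-0.5,0.001,0,0,0,-0.6,0,0,0,0,-0.6,0,0,0,0,-0.35,0,0,0,0,-0.16,0,0,0,0,0,0,0.3,0,0,0,0,0.7,0,0,0,0,1])

```text
t: 16.07
tool_pos: [0.4645, -0.0628, 0.0277]
orientation: [[-1.0, 0.028, 0.002], [0.028, 1.0, -0.001], [-0.002, -0.001, -1.0]]
ft_force: [0.6, 0.7, -4.0]
finger_gap: 0.0548
grip_force: 63.8
```

Emit:
apply_moves(rows=[0,0,0,0,1,0,0,0,0,1,0,0,0.2,0,1,0,0,0.5,0,1,0,0,0.5,0,1,0,0,0.5,0,1,0,0,0.4,0,1,0,0,0.2,0,1])

```text
t: 16.73
tool_pos: [0.4642, -0.063, 0.1446]
orientation: [[-1.0, 0.028, 0.004], [0.028, 1.0, -0.002], [-0.004, -0.001, -1.0]]
ft_force: [0.3, 0.3, -3.4]
finger_gap: 0.0551
grip_force: 65.0
```

Emit:
apply_moves(rows=[0,0,0,0,1,0,0,0,0,1,0,0,0,0,1,0,0,0,0,1,0,0,0,0,1,0,0,0,0,1,0,0,0,0,1,0,0,0,0,1])

```text
t: 17.4
tool_pos: [0.4636, -0.0628, 0.1411]
orientation: [[-1.0, 0.028, -0.0], [0.028, 1.0, 0.0], [0.0, 0.0, -1.0]]
ft_force: [-0.8, -0.4, -2.6]
finger_gap: 0.0551
grip_force: 65.0
```

```bash
python3 feel.py 8|tail -2
```

```text
[17.75   0.649  0.601 -2.842 -0.023  0.055  0.015]]
[17.575  0.085  0.119 -3.098  0.019  0.012 -0.002] [0.115 0.509 0.584 0.384 0.033 0.037 0.016] [ 0.464 -0.063  0.141] 0.05527601140342236
```

Emit:
apply_moves(rows=[0.4,0,0,0,1,0.7,0,0,0,1,-0.4,0,0,0,1,-0.7,0,0,0,1,0.4,0,0,0,1,0.6,0,0,0,1,-0.5,0,0,0,1,-0.5,0,0,0,1])

```text
t: 18.47
tool_pos: [0.4646, -0.0631, 0.1402]
orientation: [[-1.0, 0.028, -0.001], [0.028, 1.0, 0.0], [0.001, 0.0, -1.0]]
ft_force: [-0.6, 0.1, -2.8]
finger_gap: 0.055
grip_force: 65.0
```

```bash
python3 feel.py 12
```

```text
[[18.467 -0.623  0.127 -2.771 -0.017  0.08  -0.018]
 [18.517  0.525  1.077 -4.167  0.037 -0.025 -0.006]
 [18.567 -0.355 -0.009 -2.623 -0.003 -0.02   0.008]
 [18.617  0.419 -0.325 -2.734  0.014  0.006 -0.022]
 [18.667  0.575 -0.073 -3.396 -0.014  0.008  0.014]
 [18.717 -0.099  0.682 -3.512 -0.017 -0.021  0.004]
 [18.767 -0.409  0.689 -2.814 -0.011 -0.025  0.009]
 [18.817 -0.062 -0.731 -2.855  0.018  0.028  0.031]
 [18.867 -0.192 -0.141 -3.274  0.029  0.019  0.019]
 [18.917 -0.117  0.514 -2.994 -0.021 -0.041  0.021]
 [18.967  0.506 -0.783 -1.901  0.041 -0.005 -0.041]
 [19.017  0.961 -0.294 -3.18   0.042 -0.013 -0.009]]
[18.742  0.094  0.061 -3.018  0.008 -0.001  0.001] [0.173 0.466 0.555 0.533 0.024 0.031 0.02 ] [ 0.464 -0.063  0.141] 0.055257837255878975
```

Emit:
apply_moves(rows=[0,0,0,0,1,0,0,0,0,1,0,0,0,0,1,0,0,0,0,1,0,0,0,0,1,0,0,0,0,1,0,0,0,0,1,0,0,0,0,1])

```text
t: 19.73
tool_pos: [0.4636, -0.0628, 0.1413]
orientation: [[-1.0, 0.028, 0.0], [0.028, 1.0, 0.0], [0.0, 0.0, -1.0]]
ft_force: [-0.1, 0.1, -3.5]
finger_gap: 0.0553
grip_force: 65.0
```

```bash
python3 feel.py 10|tail -2
```

```text
[20.183  0.645  0.312 -3.001 -0.019  0.02   0.034]]
[19.958  0.093 -0.138 -3.068 -0.003  0.008  0.015] [0.144 0.449 0.285 0.371 0.016 0.024 0.025] [ 0.464 -0.063  0.141] 0.05466871478581048
```

Only tin 1 rattled: it kept oscillating after the shake, and at 7 N it is heavier than any tin without the ball. I'll set tin 3 back and go to tin 1.

Emit:
apply_moves(rows=[0,0,-0.3,0,1,0,0,-0.5,0,1,0,0,-0.5,0,1,0,0,-0.5,0,1,0,0,-0.3,0,1,0,0,-0.13,0,1,0,0,-0.06,0,1,0,0,0,0,1])

```text
t: 20.9
tool_pos: [0.4637, -0.0628, 0.0278]
orientation: [[-1.0, 0.028, -0.0], [0.028, 1.0, -0.0], [0.0, -0.0, -1.0]]
ft_force: [-0.6, -0.3, -2.4]
finger_gap: 0.0553
grip_force: 65.0
```

Emit:
apply_moves(rows=[0,0,0,0,0.5,0,0,0,0,0,0,0,0,0,0,0,0,0.3,0,0,0,0,0.5,0,0,0,0,0.6,0,0,0,0,0.6,0,0,0,0,0.2,0,0])

```text
t: 21.57
tool_pos: [0.4653, -0.0634, 0.141]
orientation: [[-1.0, 0.028, 0.006], [0.028, 1.0, -0.003], [-0.006, -0.002, -1.0]]
ft_force: [0.0, -1.1, 0.1]
finger_gap: 0.0858
grip_force: 0.0
```

Emit:
apply_moves(rows=[0.05,0.4,0,-0.003,0,0.05,0.7,0,-0.003,0,0.05,0.75,0,-0.003,0,0.05,0.75,0,-0.002,0,0.05,0.75,0,-0.002,0,0.05,0.7,0,0,0,0.04,0.4,0,0,0,0,0.18,0,0,0])

```text
t: 22.23
tool_pos: [0.4807, 0.1712, 0.1371]
orientation: [[-0.998, 0.066, 0.001], [0.066, 0.998, 0.0], [-0.001, 0.0, -1.0]]
ft_force: [-0.0, 0.6, 0.8]
finger_gap: 0.0854
grip_force: 0.0
```

```bash
python3 look.py w4
```

```text
[0.48068823 0.17120982 0.13708301] 86.19579101076296
[144.67892661 234.30384088] 8748 [469.7  52.9] [ 57.5 112.1] 84.7 0.06234663510941136
[319.60204851 240.36197191] 8616 [479.7 168.2] [ 56.1 112.2] 85.9 0.06246764398242857
[ 13.0387931  269.35091278] 1972 [468.5 -45.6] [ 22.9 101.6] 87.9 0.06149794235700268
```

Emit:
apply_moves(rows=[-0.02,-0.06,-0.5,-0.001,0,0,0,-0.6,0,0,0,0,-0.6,0,0,0,0,-0.35,0,0,0,0,-0.16,0,0,0,0,0,0,0.3,0,0,0,0,0.7,0,0,0,0,1])

```text
t: 22.95
tool_pos: [0.4809, 0.1658, 0.0281]
orientation: [[-0.997, 0.073, 0.003], [0.073, 0.997, 0.001], [-0.003, 0.001, -1.0]]
ft_force: [3.0, 2.1, -4.6]
finger_gap: 0.0554
grip_force: 64.2
```

Emit:
apply_moves(rows=[0,0,0,0,1,0,0,0,0,1,0,0,0.2,0,1,0,0,0.5,0,1,0,0,0.5,0,1,0,0,0.5,0,1,0,0,0.4,0,1,0,0,0.2,0,1])

```text
t: 23.62
tool_pos: [0.48, 0.1657, 0.1441]
orientation: [[-0.997, 0.072, 0.003], [0.072, 0.997, 0.0], [-0.003, 0.0, -1.0]]
ft_force: [0.6, 0.6, -6.1]
finger_gap: 0.0549
grip_force: 67.1
```

Emit:
apply_moves(rows=[0,0,0,0,1,0.1,-0.15,0,0,1,0.2,-0.3,0,0,1,0.3,-0.4,0,0,1,0.3,-0.45,0,0,1,0.35,-0.5,0,0,1,0.35,-0.5,0,0,1,0.35,-0.5,0,0,1])

```text
t: 24.28
tool_pos: [0.5771, 0.0238, 0.1391]
orientation: [[-0.997, 0.072, -0.004], [0.072, 0.997, 0.0], [0.004, 0.0, -1.0]]
ft_force: [0.7, 0.3, -7.5]
finger_gap: 0.0553
grip_force: 66.9
```

Emit:
apply_moves(rows=[0.35,-0.5,0,0,1,0.35,-0.5,0,0,1,0.35,-0.5,0,0,1,0.35,-0.5,0,0,1,0.3,-0.45,0,0,1,0.3,-0.4,0,0,1,0.2,-0.3,0,0,1,0.1,-0.15,0,0,1])

```text
t: 24.95
tool_pos: [0.692, -0.1423, 0.1378]
orientation: [[-0.997, 0.074, -0.004], [0.074, 0.997, 0.001], [0.004, 0.0, -1.0]]
ft_force: [0.0, -0.1, -6.9]
finger_gap: 0.0551
grip_force: 67.0
```

```bash
python3 feel.py 3|tail -1;python3 - <<'E'
from h import *
p,d=optics.grab_frame('scene');cv2.imwrite('pics/s1.png',cv2.resize(p[:,:,::-1],(800,600)))
p,d=optics.grab_frame('top');cv2.imwrite('pics/t1.png',cv2.resize(p[:,:,::-1],(800,600)))
E
```

```text
[25.     0.262 -0.574 -7.087 -0.03  -0.048 -0.012] [0.041 0.405 1.294 0.381 0.051 0.002 0.017] [ 0.692 -0.141  0.138] 0.055004866764749714
```

View pics/s1.png

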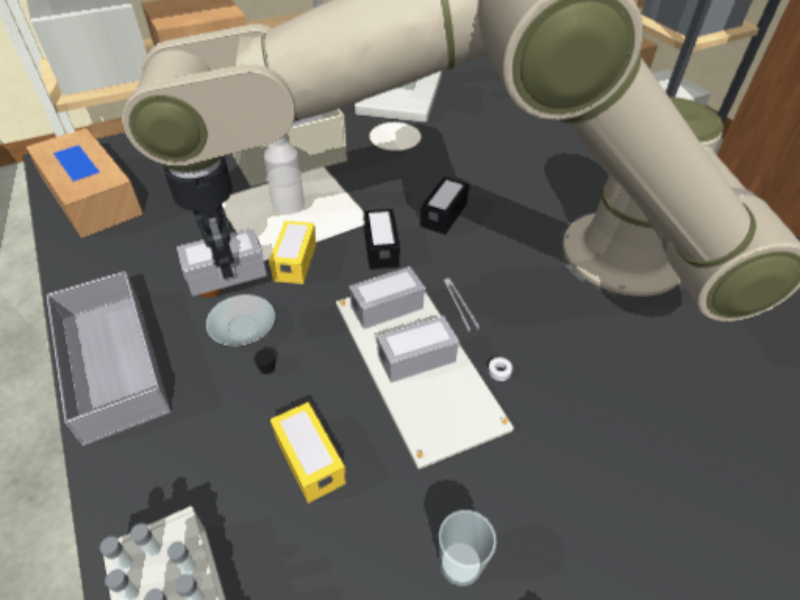

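View pics/t1.png

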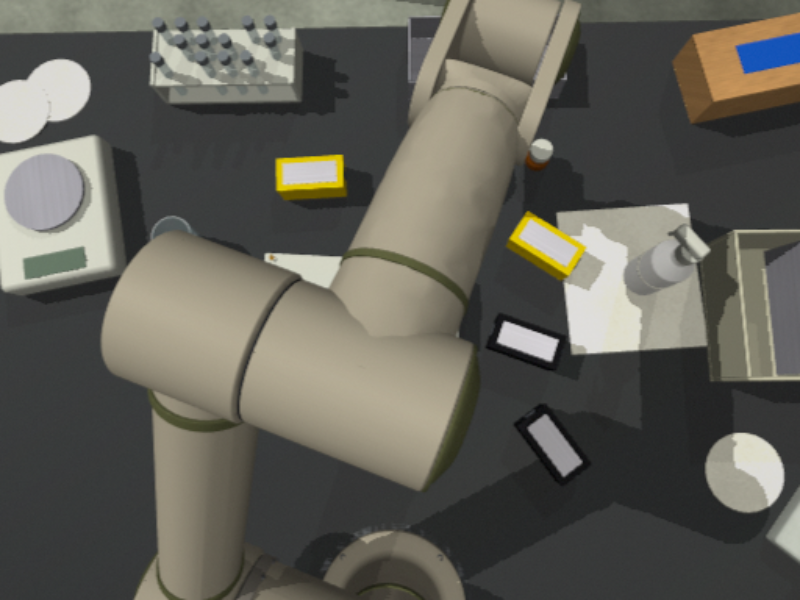

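The scene picture shows tin 1 held level at about (222,262), above the dish at (240,320). The other two tins stand upright on the board and the bystanders look unmoved. I'll let it settle and hand in.

Emit:
apply_moves(rows=[0.05,0,0,0,1,0,0,0,0,1,0,0,0,0,1,0,0,0,0,1,0,0,0,0,1,0,0,0,0,1,0,0,0,0,1,0,0,0,0,1])

```text
t: 25.87
tool_pos: [0.6946, -0.1393, 0.1413]
orientation: [[-0.997, 0.072, 0.0], [0.072, 0.997, -0.0], [-0.0, -0.0, -1.0]]
ft_force: [-0.2, -0.8, -7.4]
finger_gap: 0.0549
grip_force: 66.9
```

```bash
python3 feel.py 2|tail -1; python3 -c "
from workcell import workorder
print(workorder.close_job())"
```

```text
[25.892 -0.011 -0.23  -7.38   0.003  0.002  0.006] [0.025 0.166 0.527 0.019 0.006 0.001 0.03 ] [ 0.695 -0.139  0.141] 0.05517961177116264
the job is handed in; nothing more can be done
None
```

I shook all three tins; the left one (tin 1) rattled, and I handed the job in holding it level over the dish, with the other two back upright on the board; no verdict came back.

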